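Unhook the strainer basket from the drying tree

TASK

Take the steel strainer basket off the lime green drying tree: lift its handle past the upturned hook tip, then draw it outward clear of the hook, without forcing it against the tree. Set it down gently, upright and flat inside the terracotta drip dish, let go, and leave the white pail hanging where it is.

Things in the scene. Friction and masses are not known exactly. Their poses are not given: they have to be found in the camera images.
- basket: Perforated steel strainer basket hanging on one hook, 0.25 kg. Origin: centre of underside, z up. Cup 75 mm high, 92 mm wide at base, 112 at rim. Stiff 8 mm wire bail: its top bar runs along own x, centreline 180 mm above underside at |x| = 12 to 45 mm, with a 5 mm peak at x = 0 where the hook sits. Pinch from above at x = +30 or -30 mm, closing along own y. Gap from rim to bar 100 mm.
- tree: Fixed lime drying tree; origin: centre of its 130 mm foot. Post 20 mm thick, 274 high. Two 10 mm hook arms along own +y and -y: seat 88 mm from the axis, 239 high; upturned tip 117 out, 277 high. To unhook raise 45 to 80 mm (more: rim hits arm), then draw outward 50 mm or more. Basket on one hook, pail on the other, bars along own x, undersides 59 high. Plain rods 60 mm along own x, 205 high.
- dish: Round terracotta drip dish, fixed to the counter, 190 mm across the rim, 20 mm high; origin at the centre of its underside. The flat inner floor is 6 mm above the origin and 160 mm across.
- pail: White enamel pail with a dark bail, same shape and size as the basket but without holes, hanging on the tree's other hook; to be left there. Origin at the centre of its underside.

How it is judged (in metres and radians):
On the way:
1. the basket is off its hook, held up outside the hook tip (horizontal distance between basket and tree above 0.14 m and height (world z) of basket above 0.08 m), for 0.1 s.
At the end, for the whole second after the job is handed in: The basket stands at rest, upright within 7 degrees, on the inner floor of the dish (anywhere inside: centre within 36 mm of the dish's centre), and the pail still hangs on its hook (horizontal distance between basket and dish below 0.036 m and z of basket in the frame of dish between 0 and 0.012 m and angle between basket's own z axis and vertical below 0.12 rad and linear speed of basket below 0.03 m/s and horizontal distance between pail and tree below 0.115 m and z of pail in the frame of tree above 0.045 m); the robot touches nothing.
It fails at once if the basket is forced against the tree (over 25 N) (contact force between basket and tree above 25 N).
It fails at once if the basket is let go more than 25 mm above the dish floor (horizontal distance between basket and dish below 0.1 m and z of basket in the frame of dish above 0.031 m and contact force between the fingers and basket below 0.05 N).
It fails at once if the pail is pushed more than 50 mm from where it hung (distance of pail from where it was at the start of the episode above 0.05 m).
It also fails if it takes over 48 s, if anything falls off the work surface, if the arm or the gripper's body presses on something with over 40 N, if the wrist force passes 120 N, or if a joint passes its speed limit or range.

ROBOT

A 6-joint arm with a two-finger parallel gripper is mounted at the origin on the work surface. World frame = base frame: x ahead of the robot, y to its left, z up, the work surface at z = 0. Lengths are in mm, angles in rad, forces in N, time in s.
With the tool pointing down it reaches from about 275 to 750 mm from the base axis. Payload 10.2 kg.
Tool frame: the origin (TCP) lies at the very end of the fingers, on their centre line; the grasp point (between the pads) lies 19 mm behind it (ctrl.pinch_z is the distance from the TCP to the grasp point, in mm); y points along the fingers, z is the direction in which the jaws open and shut, and the axes are right-handed (so a half turn about y gives the same grasp; the last joint's range is limited). The gripper opens to 85 mm and grips with 20 to 120 N. Pads are 22 mm wide; open, the fingers measure 114 mm over their backs; the gripper's body (76 mm by 85 mm) begins 54 mm behind the grasp point. The pads swing forward as they close: fully open they stand 13 mm farther back than shut.
Start: joints at [0.922, 0.313, 1.498, -0, 1.331, -0.223], TCP at [216.864, 478.123, 231.294] pointing down, gripper open.
Joint ranges: [-2.94, 2.94], [-0.97, 2.17], [0.19, 2.56], [-1.23, 4.37], [0.02, 3.11], [-2.88, 2.88]. Speed limits (rad/s): [2.39, 2.39, 3.01, 3.14, 3.14, 3.14].

INTERFACE

Orientations are given as a unit quaternion [w, x, y, z].
In Python, from rig import sense, eyes, ctrl gives the robot as it stands. The module is installed in compiled form; this text tells all that it offers.
- The arm moves only by the shell command python3 -m handwheel 'ROWS' [FORCE]. ROWS is JSON, a list of rows, each an object of numbers: "grip": the finger opening in mm, from 0 to 85.4; "tx", "ty", "tz": the shift along the tool's x, y, z in mm; "wx", "wy", "wz": the turn, a rotation vector about the tool's x, y, z in rad. In form: [{"grip": .., "tx": .., "ty": .., "tz": .., "wx": .., "wy": .., "wz": ..}, ...]. A call has 1 to 10 rows; each row shifts and turns the commanded pose from where the row before left it, along the tool's axes as they then stand; what a row does not reach is not made up. A row lasts 1/12 s, in which the tool goes at most 41.7 mm and 7.16 degrees, less where a joint would pass 70% of its speed; a pose out of reach is approached as far as the arm can. A call is refused whole if a number of a shift passes 41.7 or a number of a turn 0.125, either way. A call with a gripper value outside its range is refused whole. The fingers move at their own pace and stop on an object; FORCE is the grip in N (left out, the last holds). Time passes only in rows, so rows that do not move let the fingers close. It gives the time, the measured TCP pose, the force and the opening at its end, in the units of the state.
- sense(): the state, without advancing time (a new reading comes with each control period).
- eyes.capture(name): name is "scene" or "top" or "wrist"; returns a dict with "pixels" (480x640x3 uint8, red, green, blue), "mtx" (3x3 intrinsics, pixels), "dist" ([k1, k2, p1, p2, k3] as OpenCV has them; the pictures are not rectified), "R" (3x3) and "t" (3): a world point X has camera coordinates R X + t. Camera axes: x right, y down, z forward; pixel columns grow to the right and rows downward; lengths in mm; the calibration is good to about 2 mm. A picture is of the moment at which its call begins. There is no depth.
- ctrl.finish_job(): hands the job in, once; it reports no verdict.
The state is a dict: "time_s": time; "joints": joint angles; "dq": joint speeds; "tau": joint torques, N m; "eef_pos": TCP position; "ee_rot": TCP orientation; "force": force on the tool from outside, world axes, zero at the start; "wrist_torque": the same for the moment, N m; "grip_width": opening from 0.0 (shut) to 1.0 (fully open).
Only numpy, scipy, OpenCV 4.12 (cv2) and the standard library are available. Lean on these libraries where they do the work, as an engineer would, in place of code of your own. Each camera call takes 0.05 s, during which the arm holds its last target.

## Working session

There is one attempt and no reset: what is moved stays moved. The work goes in short steps, Python scripts to look and compute and a shell command to move; the robot and the scene stay as the last step left them, time stands still between calls to the robot, and variables do not carry over. Pictures are saved under pics/ and viewed, and the job is handed in when it is done.

```bash
mkdir -p pics; python3 - <<'E'
from rig import sense, eyes, ctrl
import cv2,numpy as np
print(sense(), ctrl.pinch_z)
for n in("scene","top","wrist"):
    c=eyes.capture(n); cv2.imwrite(f"pics/{n}0.png",c["pixels"][:,:,::-1]); np.savez(f"{n}0.npz",**c)
    print(n,c["mtx"].tolist(),c["dist"],(-c["R"].T@c["t"]).round(0),c["R"].round(3).tolist())
E
```

```text
{'time_s': 0.0, 'joints': array([ 9.21641956e-01,  3.13452320e-01,  1.49844982e+00, -2.77313842e-05,
        1.33099943e+00, -2.23391753e-01]), 'dq': array([ 6.96715575e-04, -2.92213731e-05, -1.31899346e-03,  1.92010327e-03,
       -1.91208984e-04,  9.83811384e-04]), 'tau': array([-2.54028446e-04, -4.12265754e+01, -2.59743744e+01, -2.03449172e-04,
        4.17023824e-03,  1.88709276e-05]), 'eef_pos': array([216.68355781, 477.90903191, 230.72909732]), 'ee_rot': array([-0.6907216 ,  0.6915685 , -0.14958003,  0.14920619]), 'force': array([-0.54615083,  0.2415395 , -0.01673764]), 'wrist_torque': array([-0.0189703 , -0.00392048, -0.02200834]), 'grip_width': 1.0051928058394006} 18.700000000000003
scene [[479.26433136002584, 0.0, 325.69491357169017], [0.0, 479.26433136002584, 233.59525166832336], [0.0, 0.0, 1.0]] [-0.02567797  0.          0.          0.          0.        ] [1133. -188.  533.] [[0.329, 0.944, 0.001], [0.589, -0.204, -0.782], [-0.738, 0.258, -0.623]]
top [[450.192675357196, 0.0, 314.2075231795458], [0.0, 450.192675357196, 243.86238663807868], [0.0, 0.0, 1.0]] [-0.09577454  0.          0.          0.          0.        ] [397.  -4. 756.] [[0.046, -0.999, -0.005], [-0.966, -0.043, -0.253], [0.253, 0.017, -0.967]]
wrist [[348.99785411907976, 0.0, 319.7608768044861], [0.0, 348.99785411907976, 237.89473250984398], [0.0, 0.0, 1.0]] [-0.02974623  0.          0.          0.          0.        ] [144. 512. 374.] [[0.413, 0.911, -0.001], [0.864, -0.392, 0.315], [0.286, -0.131, -0.949]]
```

View pics/scene0.png

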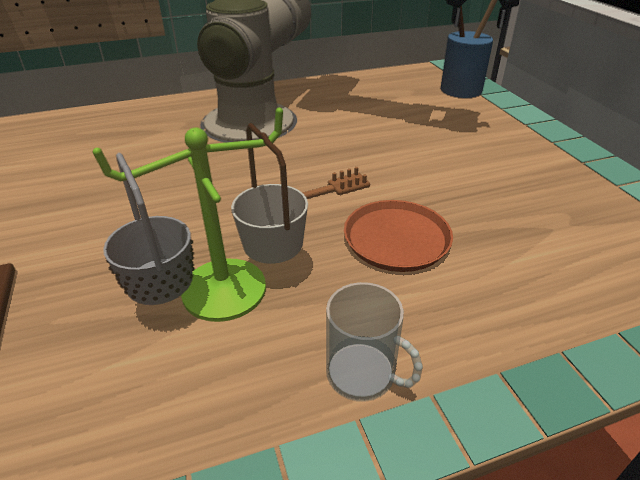

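View pics/top0.png

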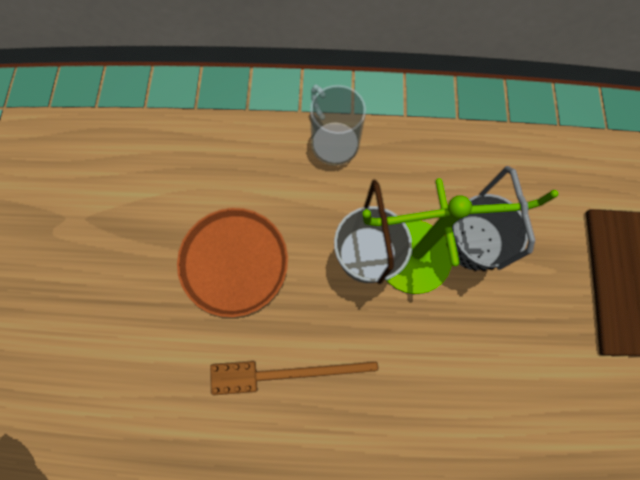

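View pics/wrist0.png

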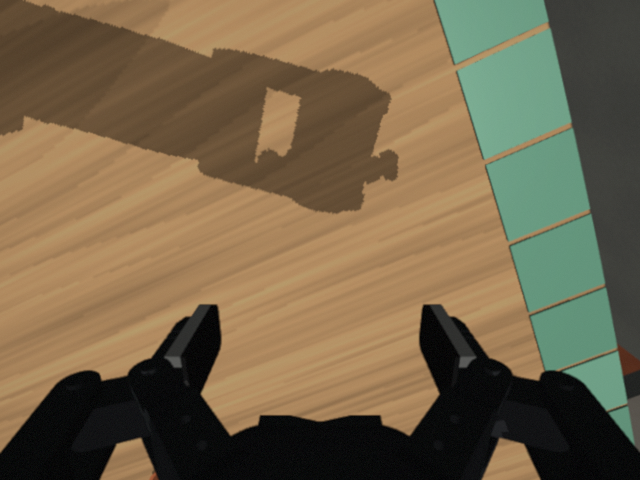

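The scene view shows the basket on the left hook (tip at about 98,151), with the pail on the right hook and the dish at about (398,235). In the top view the post ball is at (460,206), the basket hook tip at (554,195), the bar runs from (512,170) to (531,246), and the dish is at (232,262). Next I'll triangulate these.

```bash
cat > h.py <<'E'
import numpy as np, cv2
def load(n): return dict(np.load(n+".npz"))
def ray(c,p):
    u=cv2.undistortPoints(np.array([[p]],float),c["mtx"],c["dist"])[0,0]
    d=c["R"].T@np.array([u[0],u[1],1]); return -c["R"].T@c["t"], d/np.linalg.norm(d)
def plane(c,p,z):
    o,d=ray(c,p); return o+d*(z-o[2])/d[2]
def tri(c1,p1,c2,p2):
    o1,d1=ray(c1,p1);o2,d2=ray(c2,p2)
    s=np.linalg.lstsq(np.c_[d1,-d2],o2-o1,rcond=None)[0]
    a=o1+d1*s[0];b=o2+d2*s[1]; return (a+b)/2,np.linalg.norm(a-b)
def proj(c,X):
    return cv2.projectPoints(np.array([X],float),cv2.Rodrigues(c["R"])[0],c["t"],c["mtx"],c["dist"])[0][0,0]
E
python3 - <<'E'
from h import *
s=load("scene0");t=load("top0")
np.set_printoptions(precision=1,suppress=True)
for n,a,b in [("ball",(197,139),(460,206)),("tipB",(98,151),(554,195)),("tipP",(279,112),(367,214))]:
    print(n,*tri(s,a,t,b))
for p in [(512,170),(531,246)]: print("bar",plane(t,p,239),proj(s,plane(t,p,239)))
hsv=cv2.cvtColor(t["pixels"],cv2.COLOR_RGB2HSV)
m=((hsv[...,0]<9)&(hsv[...,1]>150)&(hsv[...,2]>60)).astype(np.uint8)
m[:150]=0
cs=max(cv2.findContours(m,0,1)[0],key=cv2.contourArea); e=cv2.fitEllipse(cs);print(e)
print("dish top",plane(t,e[0],17))
hsv=cv2.cvtColor(s["pixels"],cv2.COLOR_RGB2HSV)
m=((hsv[...,0]<9)&(hsv[...,1]>150)&(hsv[...,2]>60)).astype(np.uint8);m[300:]=0;m[:190]=0
cs=max(cv2.findContours(m,0,1)[0],key=cv2.contourArea); e=cv2.fitEllipse(cs);print(e,plane(s,e[0],15))
P=np.array([plane(s,q[0],20) for q in cs])
for n,ext in (("scene",(98,151)),): pass
for z0 in (0,):
  pts=[(181,286),(266,286),(223,315)]
im=t["pixels"][140:300,330:580,::-1];cv2.imwrite("pics/topz.png",cv2.resize(im,None,fx=3.2,fy=3.2,interpolation=2))
im=s["pixels"][80:320,60:320,::-1];cv2.imwrite("pics/scz.png",cv2.resize(im,None,fx=2.4,fy=2.4,interpolation=2))
E
```

```text
ball [ 580.8 -163.2  259.6] 2.331061012437949
tipB [ 596.  -273.8  271.3] 1.9252979808996575
tipP [562.1 -53.3 270.2] 0.805814060289821
bar [ 640.2 -240.6  239. ] [135.9 189.8]
bar [ 541.5 -257.1  239. ] [119.7 151.5]Traceback (most recent call last):
  File "<stdin>", line 10, in <module>
ValueError: max() iterable argument is empty
```

```bash
python3 - <<'E'
from h import *
s=load("scene0");t=load("top0")
np.set_printoptions(precision=1,suppress=True)
for c,r0,r1,seed in ((t,190,330,(232,262)),(s,190,290,(398,235))):
    hsv=cv2.cvtColor(c["pixels"],cv2.COLOR_RGB2HSV); v=hsv[seed[1],seed[0]].astype(int); print(v)
    d=np.abs(hsv.astype(int)-v)
    m=((d[...,0]<5)&(d[...,1]<60)&(d[...,2]<90)).astype(np.uint8); m[:r0]=0;m[r1:]=0
    m=cv2.morphologyEx(m,cv2.MORPH_OPEN,np.ones((5,5),np.uint8))
    cs=max(cv2.findContours(m,0,1)[0],key=cv2.contourArea)
    P=np.array([plane(c,q[0].astype(float),20) for q in cs],np.float32)[:,:2]
    print("dish",cv2.minEnclosingCircle(P),cv2.fitEllipse(P), cv2.boundingRect(cs))
im=t["pixels"][140:300,330:580,::-1];cv2.imwrite("pics/topz.png",cv2.resize(im,None,fx=3.2,fy=3.2,interpolation=2))
im=s["pixels"][80:320,60:320,::-1];cv2.imwrite("pics/scz.png",cv2.resize(im,None,fx=2.4,fy=2.4,interpolation=2))
E
```

```text
[ 11 194 166]Traceback (most recent call last):
  File "<stdin>", line 11, in <module>
cv2.error: OpenCV(4.12.0) /io/opencv/modules/imgproc/src/shapedescr.cpp:201: error: (-215:Assertion failed) count >= 0 && (depth == CV_32F || depth == CV_32S) in function 'minEnclosingCircle'
```

```bash
python3 - <<'E'
from h import *
s=load("scene0");t=load("top0")
np.set_printoptions(precision=1,suppress=True)
im=t["pixels"][140:300,330:580,::-1];cv2.imwrite("pics/topz.png",cv2.resize(im,None,fx=3.2,fy=3.2,interpolation=2))
im=s["pixels"][80:320,60:320,::-1];cv2.imwrite("pics/scz.png",cv2.resize(im,None,fx=2.3,fy=2.3,interpolation=2))
for c,r0,r1,seed in ((t,190,330,(232,262)),(s,190,290,(398,235))):
    hsv=cv2.cvtColor(c["pixels"],cv2.COLOR_RGB2HSV); v=hsv[seed[1],seed[0]].astype(int); print(v)
    d=np.abs(hsv.astype(int)-v)
    m=((d[...,0]<5)&(d[...,1]<60)&(d[...,2]<90)).astype(np.uint8); m[:r0]=0;m[r1:]=0
    m=cv2.morphologyEx(m,cv2.MORPH_OPEN,np.ones((5,5),np.uint8))
    cs=max(cv2.findContours(m,0,1)[0],key=cv2.contourArea)
    P=np.ascontiguousarray(np.array([plane(c,q[0].astype(float),20) for q in cs])[:,:2],dtype=np.float32)
    print("dish",cv2.minEnclosingCircle(P),cv2.fitEllipse(P), cv2.boundingRect(cs))
E
```

```text
[ 11 194 166]
dish ((554.9899291992188, 146.01641845703125), 96.18704223632812) ((554.8594970703125, 146.14076232910156), (189.36436462402344, 190.39833068847656), 123.93883514404297) (176, 207, 113, 111)
[  9 158 171]
dish ((555.565673828125, 145.0635528564453), 95.35555267333984) ((555.9680786132812, 145.03192138671875), (186.277587890625, 186.8565216064453), 34.19715881347656) (344, 200, 109, 68)
```

View pics/topz.png

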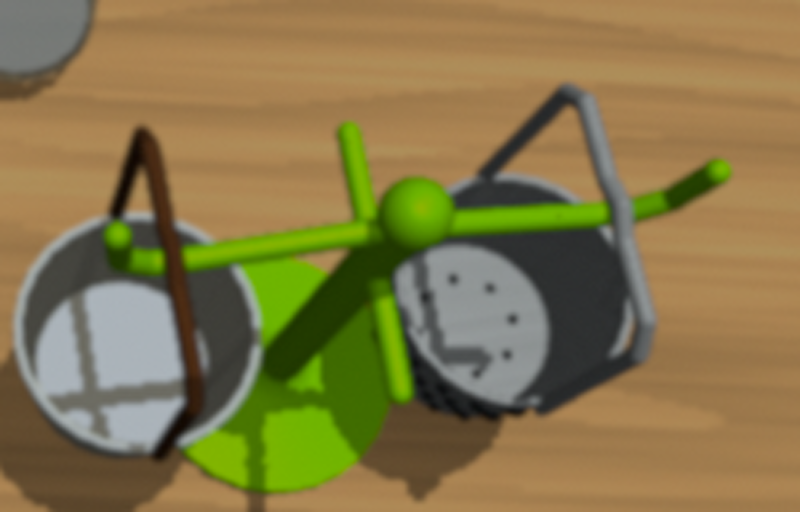

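View pics/scz.png

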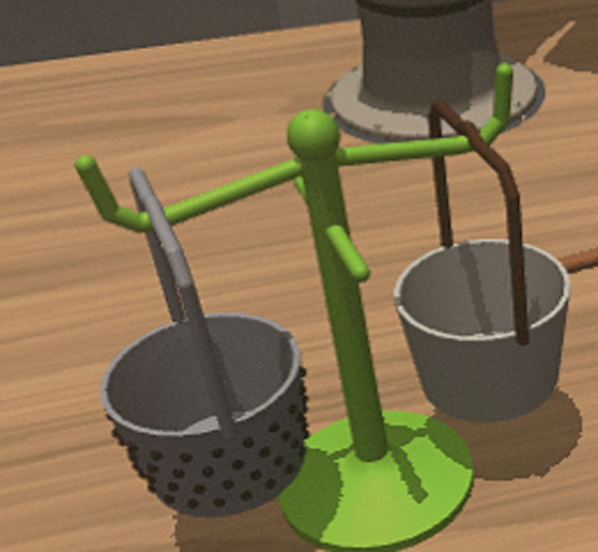

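```bash
python3 - <<'E'
from h import *
s=load("scene0");t=load("top0")
np.set_printoptions(precision=1,suppress=True)
Z=lambda x,y:(330+x/3.2,140+y/3.2)
Y=lambda x,y:(60+x/2.3,80+y/2.3)
for n,a,b in [("barnear",Y(138,178),Z(642,352)),("barfar",Y(183,283),Z(573,92)),("tipB",Y(86,163),Z(718,170)),("tipP",Y(504,71),Z(118,236)),("ball",Y(313,137),Z(416,213)),
 ("pailnear",Y(437,106),Z(195,405)),("pailfar",Y(513,190),Z(143,132)),("rodfar",Y(362,272),Z(349,130))]:
    print(n,*tri(s,a,t,b))
print(plane(t,Z(642,352),237),plane(t,Z(573,92),237))
# basket rim ellipse centre in top, and foot
print("rim?",plane(t,Z(533,292),134), plane(s,Y(203,375),134))
print("foot", plane(s,Y(377,480),3))
E
```

```text
barnear [ 538.9 -259.8  229.9] 1.6388421671966142
barfar [ 647.6 -241.2  226.3] 2.61701424901347
tipB [ 597.9 -274.   272.5] 1.7213662796501161
tipP [561.9 -53.  271.6] 0.8232506937771213
ball [ 580.4 -164.   258.7] 1.416900518725314
pailnear [510.8 -85.5 232.1] 3.423651544363529
pailfar [620.  -66.3 229.2] 1.5341253356968227
rodfar [ 635.3 -154.4  205.1] 2.0395906999626616
[ 537.  -257.3  237. ] [ 642.6 -237.8  237. ]
rim? [ 590.8 -258.1  134. ] [ 602.2 -248.4  134. ]
foot [ 582.2 -162.9    3. ]
```

```bash
cat >> h.py <<'E'
from scipy.spatial.transform import Rotation as Ro
def state():
    from rig import sense
    s=sense(); q=s["ee_rot"]; R=Ro.from_quat([q[1],q[2],q[3],q[0]]).as_matrix(); return s,R
def goto(p,yaw=None):
    "tool-axis shift to TCP target p; wy turn to bring jaw (tool z) to +-world yaw"
    s,R=state(); np.set_printoptions(precision=3,suppress=True)
    print("t",round(s["time_s"],2),"pos",s["eef_pos"].round(1),"F",s["force"].round(1),"g",round(s["grip_width"],3),"j",s["joints"].round(2))
    print("R cols x,y,z:",R.T.tolist().__repr__() if 0 else R.T.round(3).tolist())
    print("shift",(R.T@(np.array(p)-s["eef_pos"])).round(1))
    if yaw is not None:
        d=np.array([np.cos(yaw),np.sin(yaw),0]); l=R.T@d
        w=np.arctan2(l[0],l[2]); print("wy options",w,w-np.pi*np.sign(w))
E
python3 - <<'E'
from h import *
goto((350,-150,330),np.pi/2+.164)
E
```

```text
t 0.15 pos [216.7 478.  230.9] F [ 0.1 -0.1  0.8] g 0.999 j [ 0.92  0.31  1.5   0.    1.33 -0.22]
R cols x,y,z: [[0.911, -0.413, -0.0], [-0.001, -0.001, -1.0], [0.413, 0.911, -0.001]]
shift [ 380.7  -98.7 -516.9]
wy options -0.5898089865339446 2.5517836670558482
```

```bash
python3 -m handwheel '[{"wy":-0.118,"ty":-20},{"wy":-0.118,"ty":-20},{"wy":-0.118,"ty":-20},{"wy":-0.118,"ty":-20},{"wy":-0.118,"ty":-20}]'; python3 - <<'E'
from h import *
goto((350,-150,330),np.pi/2+.164)
E
```

```text
t 0.15 pos [216.7 478.  230.9] F [ 0.1 -0.1  0.8] g 0.999 j [ 0.92  0.31  1.5   0.    1.33 -0.22]
R cols x,y,z: [[0.911, -0.413, -0.0], [-0.001, -0.001, -1.0], [0.413, 0.911, -0.001]]
shift [ 380.7  -98.7 -516.9]
wy options -0.5898089865339446 2.5517836670558482invalid input
```

```bash
python3 -m handwheel '[{"grip":85,"tx":0,"ty":-20,"tz":0,"wx":0,"wy":-0.118,"wz":0},{"grip":85,"tx":0,"ty":-20,"tz":0,"wx":0,"wy":-0.118,"wz":0},{"grip":85,"tx":0,"ty":-20,"tz":0,"wx":0,"wy":-0.118,"wz":0},{"grip":85,"tx":0,"ty":-20,"tz":0,"wx":0,"wy":-0.118,"wz":0},{"grip":85,"tx":0,"ty":-20,"tz":0,"wx":0,"wy":-0.118,"wz":0}]'; python3 - <<'E'
from h import *
goto((350,-150,330),np.pi/2+.164)
E
```

```text
time_s: 0.57
eef_pos: [216.8, 478.0, 332.1]
ee_rot: [-0.704, 0.705, 0.06, -0.06]
force: [-0.7, 0.3, 0.7]
grip_width: 0.997
t 0.57 pos [216.8 478.  332.1] F [-0.7  0.3  0.7] g 0.997 j [ 0.92  0.26  1.3  -0.    1.57 -0.82]
R cols x,y,z: [[0.986, 0.169, -0.0], [-0.0, -0.0, -1.0], [-0.169, 0.986, -0.0]]
shift [  25.     2.3 -641.5]
wy options 0.006058012381534024 -3.135534641208259
```

```bash
python3 -m handwheel '[{"grip":85,"tx":8,"ty":0,"tz":-40,"wx":0,"wy":0,"wz":0},{"grip":85,"tx":8,"ty":0,"tz":-40,"wx":0,"wy":0,"wz":0},{"grip":85,"tx":8,"ty":0,"tz":-40,"wx":0,"wy":0,"wz":0},{"grip":85,"tx":8,"ty":0,"tz":-40,"wx":0,"wy":0,"wz":0},{"grip":85,"tx":8,"ty":0,"tz":-40,"wx":0,"wy":0,"wz":0},{"grip":85,"tx":8,"ty":0,"tz":-40,"wx":0,"wy":0,"wz":0},{"grip":85,"tx":8,"ty":0,"tz":-40,"wx":0,"wy":0,"wz":0},{"grip":85,"tx":8,"ty":0,"tz":-40,"wx":0,"wy":0,"wz":0},{"grip":85,"tx":0,"ty":0,"tz":-40,"wx":0,"wy":0,"wz":0},{"grip":85,"tx":0,"ty":0,"tz":-40,"wx":0,"wy":0,"wz":0}]'; python3 - <<'E'
from h import *
goto((562,-254.5,320),np.pi/2+.164)
E
```

```text
time_s: 1.4
eef_pos: [345.2, 92.1, 331.2]
ee_rot: [0.705, -0.705, -0.058, 0.058]
force: [1.2, -0.5, -0.2]
grip_width: 0.993
t 1.4 pos [345.2  92.1 331.2] F [ 1.2 -0.5 -0.2] g 0.993 j [-0.07 -0.13  1.73 -0.    1.54 -1.81]
R cols x,y,z: [[0.987, 0.164, -0.0], [-0.0, 0.0, -1.0], [-0.164, 0.987, 0.0]]
shift [ 157.1   11.2 -377.4]
wy options 0.000370757039947955 -3.1412218965498453
```

```bash
python3 -m handwheel '[{"grip":85,"tx":0,"ty":0,"tz":-38,"wx":0,"wy":0,"wz":0},{"grip":85,"tx":0,"ty":0,"tz":-38,"wx":0,"wy":0,"wz":0},{"grip":85,"tx":10,"ty":0,"tz":-38,"wx":0,"wy":0,"wz":0},{"grip":85,"tx":10,"ty":0,"tz":-38,"wx":0,"wy":0,"wz":0},{"grip":85,"tx":15,"ty":0,"tz":-38,"wx":0,"wy":0,"wz":0},{"grip":85,"tx":15,"ty":0,"tz":-38,"wx":0,"wy":0,"wz":0},{"grip":85,"tx":15,"ty":0,"tz":-38,"wx":0,"wy":0,"wz":0},{"grip":85,"tx":15,"ty":0,"tz":-38,"wx":0,"wy":0,"wz":0},{"grip":85,"tx":15,"ty":0,"tz":-38,"wx":0,"wy":0,"wz":0},{"grip":85,"tx":15,"ty":0,"tz":-33,"wx":0,"wy":0,"wz":0}]'; python3 - <<'E'
from h import *
goto((562,-254.5,320),np.pi/2+.164)
E
```

```text
time_s: 2.23
eef_pos: [515.8, -260.4, 330.6]
ee_rot: [0.705, -0.705, -0.057, 0.058]
force: [0.7, -0.0, 1.5]
grip_width: 0.995
t 2.23 pos [ 515.8 -260.4  330.6] F [ 0.7 -0.   1.5] g 0.995 j [-0.67  0.39  1.14 -0.    1.62 -2.4 ]
R cols x,y,z: [[0.987, 0.162, -0.001], [-0.001, 0.0, -1.0], [-0.162, 0.987, 0.001]]
shift [46.6 10.5 -1.7]
wy options -0.0008244777961884189 3.1407681757936046
```

```bash
python3 -m handwheel '[{"grip":85,"tx":15,"ty":2,"tz":-3,"wx":0,"wy":0,"wz":0},{"grip":85,"tx":15,"ty":3,"tz":0,"wx":0,"wy":0,"wz":0},{"grip":85,"tx":10,"ty":3,"tz":0,"wx":0,"wy":0,"wz":0},{"grip":85,"tx":0,"ty":0,"tz":0,"wx":0,"wy":0,"wz":0}]'; python3 - <<'E'
from h import *
from rig import eyes
goto((562,-254.5,280),np.pi/2+.164)
for n in("wrist","scene"):
    c=eyes.capture(n); cv2.imwrite(f"pics/{n}1.png",c["pixels"][:,:,::-1]); np.savez(f"{n}1.npz",**c)
E
```

```text
time_s: 2.57
eef_pos: [556.1, -253.8, 321.7]
ee_rot: [0.705, -0.704, -0.058, 0.059]
force: [0.0, 0.4, -0.1]
grip_width: 1.0
t 2.57 pos [ 556.1 -253.8  321.7] F [ 0.   0.4 -0.1] g 1.0 j [-0.62  0.48  1.03  0.    1.64 -2.36]
R cols x,y,z: [[0.986, 0.165, -0.001], [-0.002, 0.001, -1.0], [-0.165, 0.986, 0.002]]
shift [ 5.8 41.7 -1.7]
wy options 0.0014211021461197223 -3.1401715514436734
```

View pics/wrist1.png

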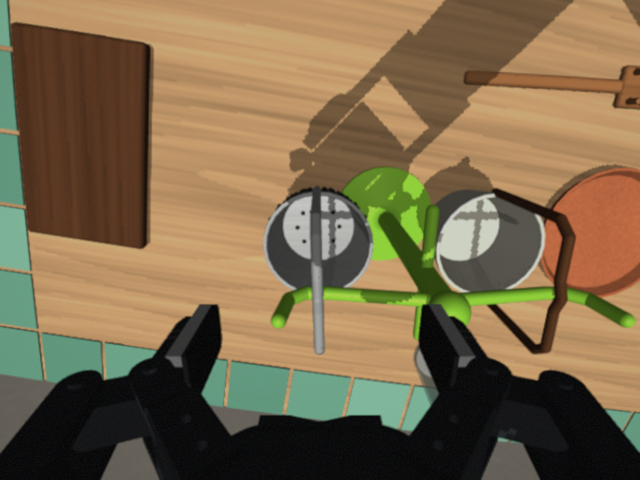

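View pics/scene1.png

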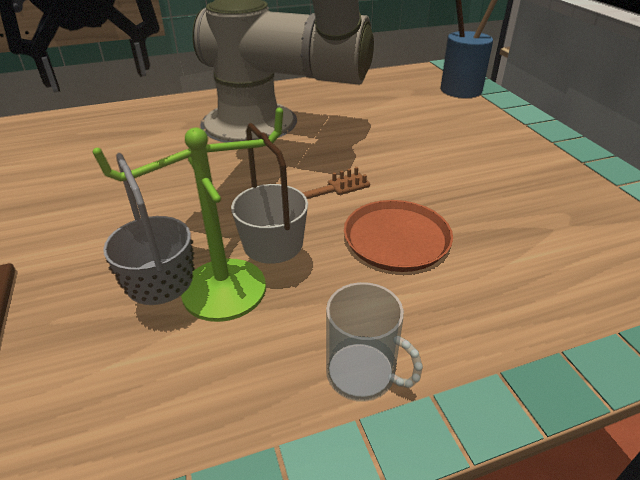

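The wrist view shows the bar running vertically from (317,240) to (320,352), centred between the fingers, with the hook crossing it at about (318,294). Next I'll put that in world coordinates.

```bash
python3 - <<'E'
from h import *
w=load("wrist1"); np.set_printoptions(precision=1,suppress=True)
for p in [(317,190),(318,294),(320,350),(319,330),(318,270)]: print(p,plane(w,p,239))
for u in (-45,-30,0,30,45):
    b=np.array([591.5,-249.3,239])+u*np.array([.9866,.163,0]);print(u,b,proj(w,b),proj(load("scene0"),b))
print(plane(w,(279,324),277),plane(w,(447,312),259),plane(w,(631,323),277))
E
```

```text
(317, 190) [ 518.6 -261.4  239. ]
(318, 294) [ 593.  -248.4  239. ]
(320, 350) [ 640.  -239.2  239. ]
(319, 330) [ 622.6 -242.8  239. ]
(318, 270) [ 574.5 -251.5  239. ]
-45 [ 547.1 -256.6  239. ] [317.1 232.2] [120.1 153.5]
-30 [ 561.9 -254.2  239. ] [317.1 252.9] [122.3 158.7]
0 [ 591.5 -249.3  239. ] [317.2 291.9] [126.9 169.8]
30 [ 621.1 -244.4  239. ] [317.2 328. ] [131.9 181.7]
45 [ 635.9 -242.   239. ] [317.2 345.1] [134.5 188. ]
[ 597.9 -272.   277. ] [ 582.1 -162.2  259. ] [562.2 -51.4 277. ]
```

```bash
python3 -m handwheel '[{"grip":85,"tx":6,"ty":20,"tz":0,"wx":0,"wy":0,"wz":0},{"grip":85,"tx":0,"ty":25,"tz":0,"wx":0,"wy":0,"wz":0},{"grip":85,"tx":0,"ty":25,"tz":0,"wx":0,"wy":0,"wz":0},{"grip":85,"tx":0,"ty":20,"tz":0,"wx":0,"wy":0,"wz":0},{"grip":85,"tx":0,"ty":13,"tz":0,"wx":0,"wy":0,"wz":0},{"grip":85,"tx":0,"ty":0,"tz":0,"wx":0,"wy":0,"wz":0}]'; python3 - <<'E'
from h import *
from rig import eyes
goto((562,-254,218),np.pi/2+.164)
for n in("wrist","scene"):
    c=eyes.capture(n); cv2.imwrite(f"pics/{n}2.png",c["pixels"][:,:,::-1]); np.savez(f"{n}2.npz",**c)
E
```

```text
time_s: 3.17
eef_pos: [559.6, -252.8, 218.1]
ee_rot: [0.706, -0.704, -0.057, 0.059]
force: [0.2, 0.3, -0.4]
grip_width: 0.997
t 3.17 pos [ 559.6 -252.8  218.1] F [ 0.2  0.3 -0.4] g 0.997 j [-0.61  0.52  1.22 -0.    1.4  -2.35]
R cols x,y,z: [[0.987, 0.163, -0.003], [-0.004, 0.002, -1.0], [-0.163, 0.987, 0.003]]
shift [ 2.2  0.1 -1.6]
wy options 0.00012672159381536924 -3.141465931995978
```

View pics/wrist2.png

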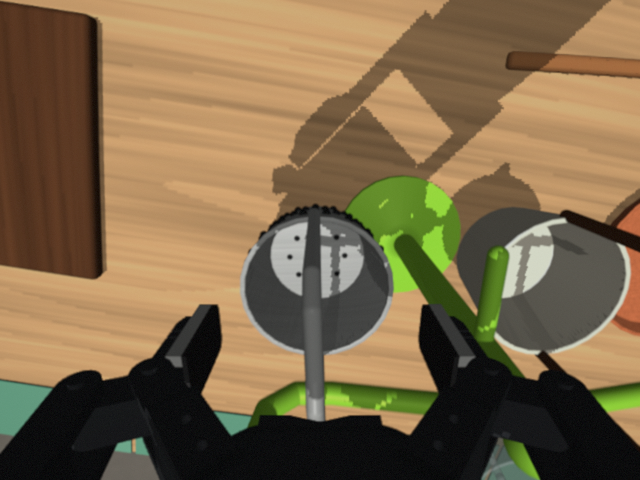

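View pics/scene2.png

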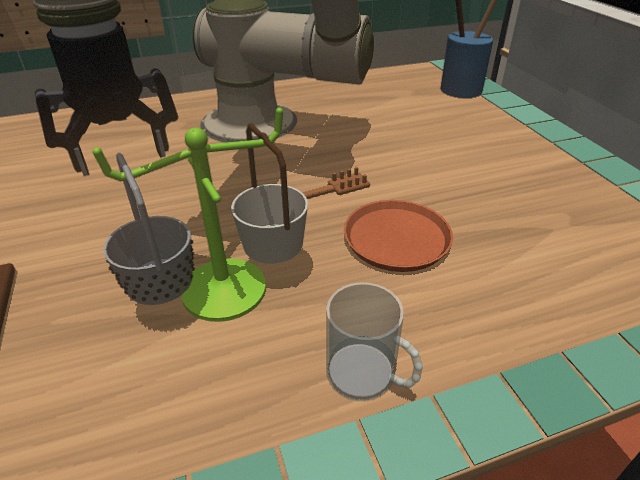

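The bar sits at column 314, between the fingers (midline about 320), so it needs about 2 mm of correction. I'll apply that and close.

```bash
python3 -m handwheel '[{"grip":60,"tx":2,"ty":0,"tz":-2,"wx":0,"wy":0,"wz":0},{"grip":40,"tx":0,"ty":0,"tz":0,"wx":0,"wy":0,"wz":0},{"grip":25,"tx":0,"ty":0,"tz":0,"wx":0,"wy":0,"wz":0},{"grip":18,"tx":0,"ty":0,"tz":0,"wx":0,"wy":0,"wz":0},{"grip":13,"tx":0,"ty":0,"tz":0,"wx":0,"wy":0,"wz":0},{"grip":10,"tx":0,"ty":0,"tz":0,"wx":0,"wy":0,"wz":0},{"grip":7,"tx":0,"ty":0,"tz":0,"wx":0,"wy":0,"wz":0},{"grip":4,"tx":0,"ty":0,"tz":0,"wx":0,"wy":0,"wz":0},{"grip":0,"tx":0,"ty":0,"tz":0,"wx":0,"wy":0,"wz":0},{"grip":0,"tx":0,"ty":0,"tz":0,"wx":0,"wy":0,"wz":0}]' 25; python3 - <<'E'
from h import *
from rig import eyes
goto((562,-254,218),np.pi/2+.164)
for n in("wrist","scene"):
    c=eyes.capture(n); cv2.imwrite(f"pics/{n}3.png",c["pixels"][:,:,::-1]); np.savez(f"{n}3.npz",**c)
E
```

```text
time_s: 4.1
eef_pos: [563.4, -255.2, 220.4]
ee_rot: [-0.705, 0.705, 0.058, -0.058]
force: [-0.4, 0.1, 0.1]
grip_width: 0.076
t 4.1 pos [ 563.4 -255.2  220.4] F [-0.4  0.1  0.1] g 0.076 j [-0.61  0.53  1.21 -0.    1.4  -2.35]
R cols x,y,z: [[0.987, 0.163, 0.0], [0.0, -0.0, -1.0], [-0.163, 0.987, -0.0]]
shift [-1.2  2.4  1.4]
wy options 0.00012629098413776673 -3.141466362605655
```

View pics/scene3.png

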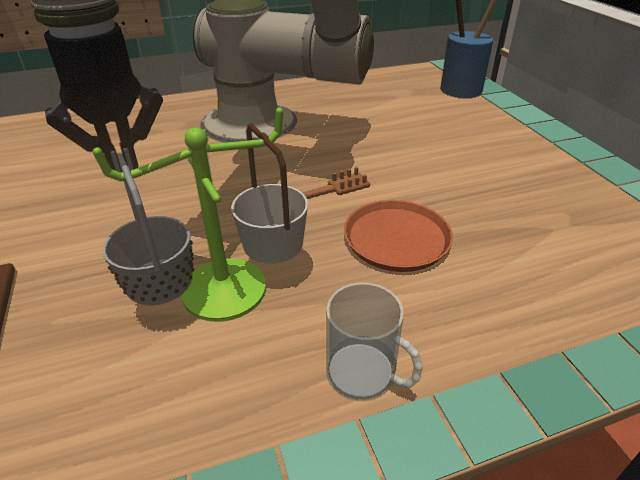

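View pics/wrist3.png

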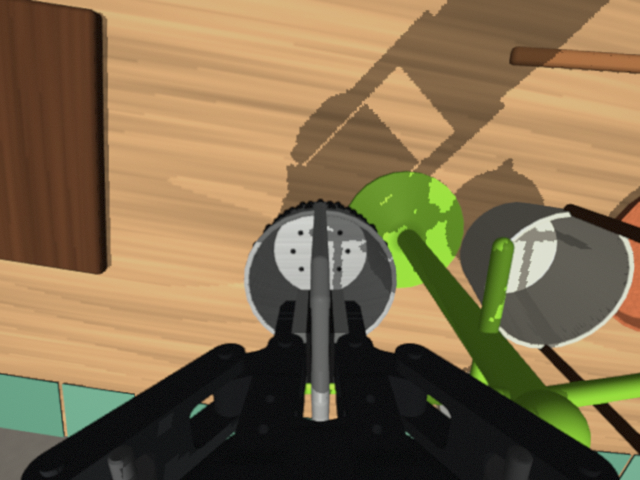

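The fingers stopped at about 6.5 mm, so they're on the 8 mm bar. I'll raise the grip force and lift a little.

```bash
python3 -m handwheel '[{"grip":0,"tx":0,"ty":0,"tz":0,"wx":0,"wy":0,"wz":0},{"grip":0,"tx":0,"ty":0,"tz":0,"wx":0,"wy":0,"wz":0},{"grip":0,"tx":0,"ty":0,"tz":0,"wx":0,"wy":0,"wz":0},{"grip":0,"tx":0,"ty":-3,"tz":0,"wx":0,"wy":0,"wz":0},{"grip":0,"tx":0,"ty":-4,"tz":0,"wx":0,"wy":0,"wz":0},{"grip":0,"tx":0,"ty":-4,"tz":0,"wx":0,"wy":0,"wz":0},{"grip":0,"tx":0,"ty":-4,"tz":0,"wx":0,"wy":0,"wz":0},{"grip":0,"tx":0,"ty":0,"tz":0,"wx":0,"wy":0,"wz":0}]' 80; python3 - <<'E'
from h import *
goto((562,-254,280),np.pi/2+.164)
E
```

```text
time_s: 4.87
eef_pos: [563.6, -255.2, 236.4]
ee_rot: [-0.704, 0.705, 0.058, -0.058]
force: [-0.6, -0.3, -1.7]
grip_width: 0.061
t 4.87 pos [ 563.6 -255.2  236.4] F [-0.6 -0.3 -1.7] g 0.061 j [-0.61  0.52  1.18  0.    1.44 -2.35]
R cols x,y,z: [[0.987, 0.163, 0.001], [0.001, -0.001, -1.0], [-0.163, 0.987, -0.001]]
shift [ -1.3 -43.6   1.4]
wy options 0.0001972309060684412 -3.1413954226837246
```

```bash
python3 -m handwheel '[{"grip":0,"tx":0,"ty":-9,"tz":0,"wx":0,"wy":0,"wz":0},{"grip":0,"tx":0,"ty":-9,"tz":0,"wx":0,"wy":0,"wz":0},{"grip":0,"tx":0,"ty":-9,"tz":0,"wx":0,"wy":0,"wz":0},{"grip":0,"tx":0,"ty":-9,"tz":0,"wx":0,"wy":0,"wz":0},{"grip":0,"tx":0,"ty":-9,"tz":0,"wx":0,"wy":0,"wz":0},{"grip":0,"tx":0,"ty":0,"tz":0,"wx":0,"wy":0,"wz":0}]'; python3 - <<'E'
from h import *
from rig import eyes
goto((562,-254,282),np.pi/2+.164)
for n in("wrist","scene"):
    c=eyes.capture(n); cv2.imwrite(f"pics/{n}4.png",c["pixels"][:,:,::-1]); np.savez(f"{n}4.npz",**c)
E
```

```text
time_s: 5.37
eef_pos: [563.9, -255.4, 282.8]
ee_rot: [-0.704, 0.706, 0.059, -0.057]
force: [0.1, -0.5, -1.8]
grip_width: 0.063
t 5.37 pos [ 563.9 -255.4  282.8] F [ 0.1 -0.5 -1.8] g 0.063 j [-0.61  0.5   1.09  0.    1.54 -2.35]
R cols x,y,z: [[0.987, 0.163, 0.003], [0.003, -0.002, -1.0], [-0.163, 0.987, -0.003]]
shift [-1.6  0.8  1.7]
wy options 0.00023445927230355396 -3.1413581943174895
```

View pics/scene4.png

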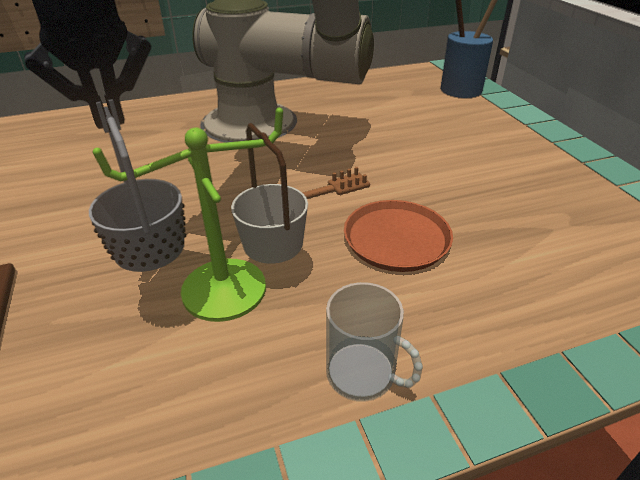

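View pics/wrist4.png

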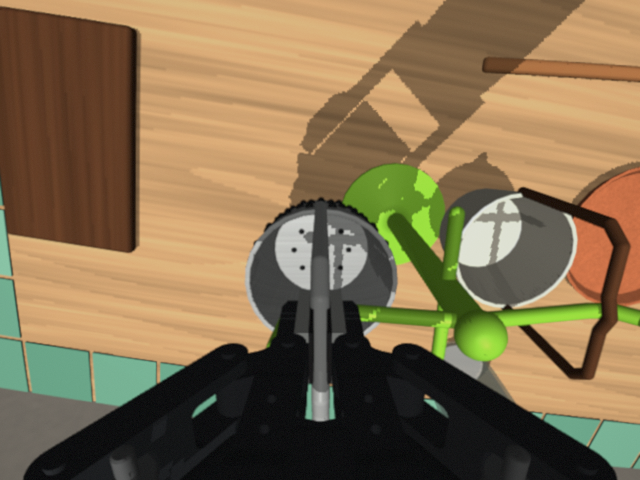

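The basket hangs level with its bar above the hook tip, so I'll draw it outward.

```bash
python3 -m handwheel '[{"grip":0,"tx":0,"ty":0,"tz":-6,"wx":0,"wy":0,"wz":0},{"grip":0,"tx":0,"ty":0,"tz":-10,"wx":0,"wy":0,"wz":0},{"grip":0,"tx":0,"ty":0,"tz":-12,"wx":0,"wy":0,"wz":0},{"grip":0,"tx":0,"ty":0,"tz":-12,"wx":0,"wy":0,"wz":0},{"grip":0,"tx":0,"ty":0,"tz":-12,"wx":0,"wy":0,"wz":0},{"grip":0,"tx":0,"ty":0,"tz":-12,"wx":0,"wy":0,"wz":0},{"grip":0,"tx":0,"ty":0,"tz":-12,"wx":0,"wy":0,"wz":0},{"grip":0,"tx":0,"ty":0,"tz":-10,"wx":0,"wy":0,"wz":0},{"grip":0,"tx":0,"ty":0,"tz":-6,"wx":0,"wy":0,"wz":0},{"grip":0,"tx":0,"ty":0,"tz":0,"wx":0,"wy":0,"wz":0}]'; python3 - <<'E'
from h import *
from rig import eyes
goto((380,-300,290),np.pi/2+.164)
for n in("scene",):
    c=eyes.capture(n); cv2.imwrite(f"pics/{n}5.png",c["pixels"][:,:,::-1]); np.savez(f"{n}5.npz",**c)
E
```

```text
time_s: 6.3
eef_pos: [578.2, -347.5, 279.2]
ee_rot: [0.705, -0.705, -0.057, 0.058]
force: [0.5, -0.6, -2.6]
grip_width: 0.062
t 6.3 pos [ 578.2 -347.5  279.2] F [ 0.5 -0.6 -2.6] g 0.062 j [-0.71  0.65  0.86 -0.    1.63 -2.45]
R cols x,y,z: [[0.987, 0.162, -0.001], [-0.001, 0.0, -1.0], [-0.162, 0.987, 0.001]]
shift [-187.8  -10.5   79. ]
wy options -0.001303635648486986 3.1402890179413063
```

View pics/scene5.png

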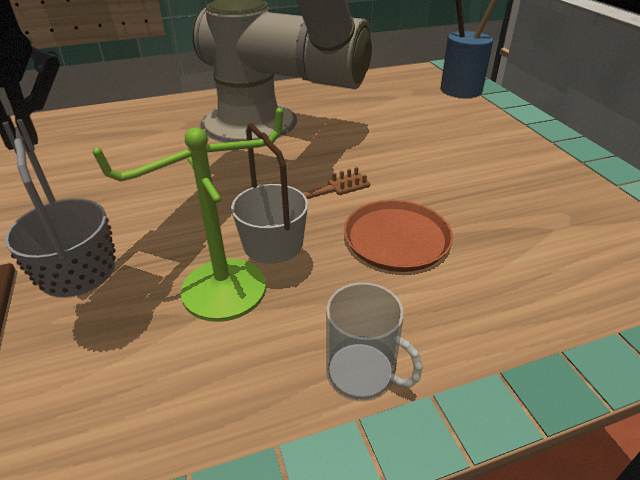

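Well clear of the hook, with the pail unmoved. I'll retract toward the robot and go round the near side of the tree.

```bash
python3 -m handwheel '[{"grip":0,"tx":-10,"ty":-2,"tz":0,"wx":0,"wy":0,"wz":0},{"grip":0,"tx":-20,"ty":-3,"tz":0,"wx":0,"wy":0,"wz":0},{"grip":0,"tx":-22,"ty":-3,"tz":0,"wx":0,"wy":0,"wz":0},{"grip":0,"tx":-22,"ty":-3,"tz":5,"wx":0,"wy":0,"wz":0},{"grip":0,"tx":-22,"ty":0,"tz":12,"wx":0,"wy":0,"wz":0},{"grip":0,"tx":-22,"ty":0,"tz":15,"wx":0,"wy":0,"wz":0},{"grip":0,"tx":-22,"ty":0,"tz":20,"wx":0,"wy":0,"wz":0},{"grip":0,"tx":-20,"ty":0,"tz":22,"wx":0,"wy":0,"wz":0},{"grip":0,"tx":-15,"ty":0,"tz":24,"wx":0,"wy":0,"wz":0},{"grip":0,"tx":-5,"ty":0,"tz":25,"wx":0,"wy":0,"wz":0}]'; python3 - <<'E'
from h import *
goto((370,146,290),np.pi/2+.164)
E
```

```text
time_s: 7.18
eef_pos: [378.9, -252.8, 291.4]
ee_rot: [-0.705, 0.705, 0.058, -0.058]
force: [-0.5, 0.2, -2.0]
grip_width: 0.06
t 7.18 pos [ 378.9 -252.8  291.4] F [-0.5  0.2 -2. ] g 0.06 j [-0.85  0.12  1.58 -0.    1.44 -2.58]
R cols x,y,z: [[0.987, 0.162, -0.0], [-0.0, -0.0, -1.0], [-0.162, 0.987, -0.0]]
shift [ 56.    1.2 394.9]
wy options -0.0008851090231676114 3.1407075445666255
```

```bash
python3 -m handwheel '[{"grip":0,"tx":4,"ty":0,"tz":28,"wx":0,"wy":0,"wz":0},{"grip":0,"tx":5,"ty":0,"tz":32,"wx":0,"wy":0,"wz":0},{"grip":0,"tx":6,"ty":0,"tz":35,"wx":0,"wy":0,"wz":0},{"grip":0,"tx":6,"ty":0,"tz":35,"wx":0,"wy":0,"wz":0},{"grip":0,"tx":6,"ty":0,"tz":35,"wx":0,"wy":0,"wz":0},{"grip":0,"tx":6,"ty":0,"tz":35,"wx":0,"wy":0,"wz":0},{"grip":0,"tx":6,"ty":0,"tz":35,"wx":0,"wy":0,"wz":0},{"grip":0,"tx":6,"ty":0,"tz":35,"wx":0,"wy":0,"wz":0},{"grip":0,"tx":6,"ty":0,"tz":35,"wx":0,"wy":0,"wz":0},{"grip":0,"tx":6,"ty":0,"tz":30,"wx":0,"wy":0,"wz":0}]'; python3 - <<'E'
from h import *
goto((525.7,140.7,290),np.pi/2+.164)
E
```

```text
time_s: 8.02
eef_pos: [381.2, 88.3, 291.7]
ee_rot: [0.705, -0.705, -0.059, 0.058]
force: [1.3, 0.1, -1.9]
grip_width: 0.063
t 8.02 pos [381.2  88.3 291.7] F [ 1.3  0.1 -1.9] g 0.063 j [-0.07 -0.03  1.74  0.    1.43 -1.81]
R cols x,y,z: [[0.986, 0.165, 0.001], [0.001, 0.0, -1.0], [-0.165, 0.986, 0.0]]
shift [151.1   1.8  27.9]
wy options 0.0013567409105001967 -3.140235912679293
```

```bash
python3 -m handwheel '[{"grip":0,"tx":10,"ty":0,"tz":10,"wx":0,"wy":0,"wz":0},{"grip":0,"tx":18,"ty":0,"tz":8,"wx":0,"wy":0,"wz":0},{"grip":0,"tx":20,"ty":5,"tz":5,"wx":0,"wy":0,"wz":0},{"grip":0,"tx":22,"ty":10,"tz":0,"wx":0,"wy":0,"wz":0},{"grip":0,"tx":22,"ty":15,"tz":0,"wx":0,"wy":0,"wz":0},{"grip":0,"tx":22,"ty":15,"tz":0,"wx":0,"wy":0,"wz":0},{"grip":0,"tx":18,"ty":15,"tz":0,"wx":0,"wy":0,"wz":0},{"grip":0,"tx":10,"ty":12,"tz":0,"wx":0,"wy":0,"wz":0},{"grip":0,"tx":5,"ty":8,"tz":0,"wx":0,"wy":0,"wz":0},{"grip":0,"tx":0,"ty":0,"tz":0,"wx":0,"wy":0,"wz":0}]'; python3 - <<'E'
from h import *
from rig import eyes
goto((527,140,178),np.pi/2+.164)
for n in("scene","top"):
    c=eyes.capture(n); cv2.imwrite(f"pics/{n}6.png",c["pixels"][:,:,::-1]); np.savez(f"{n}6.npz",**c)
E
```

```text
time_s: 8.85
eef_pos: [523.0, 132.8, 209.6]
ee_rot: [0.705, -0.705, -0.057, 0.059]
force: [-0.3, -0.5, -2.3]
grip_width: 0.058
t 8.85 pos [523.  132.8 209.6] F [-0.3 -0.5 -2.3] g 0.058 j [ 0.03  0.36  1.48  0.    1.3  -1.7 ]
R cols x,y,z: [[0.986, 0.164, -0.003], [-0.003, -0.0, -1.0], [-0.164, 0.986, 0.0]]
shift [ 5.2 31.6  6.4]
wy options 0.0006080672707458774 -3.140984586319047
```

View pics/scene6.png

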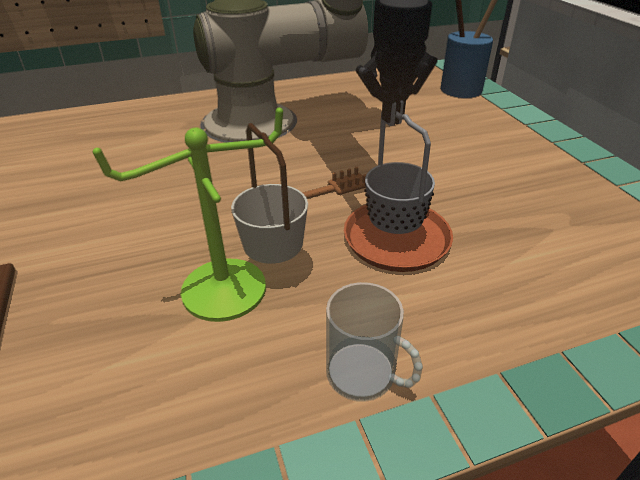

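View pics/top6.png

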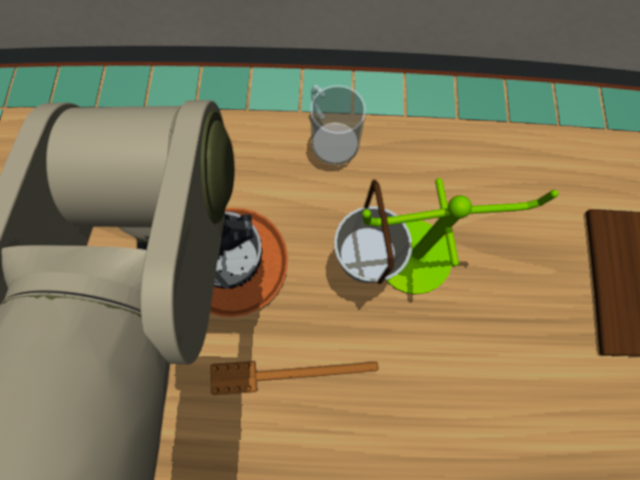

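The basket is level above the dish: scene rim centre about (399,186), underside about (399,222).

```bash
python3 - <<'E'
from h import *
s=load("scene6");np.set_printoptions(precision=1,suppress=True)
print("rim", plane(s,(399,186),123))
print("expected centre",523+28.2,132.8+4.7, proj(s,[551.2,137.5,123]))
E
python3 -m handwheel '[{"grip":0,"tx":3,"ty":6,"tz":4,"wx":0,"wy":0,"wz":0},{"grip":0,"tx":2,"ty":8,"tz":3,"wx":0,"wy":0,"wz":0},{"grip":0,"tx":0,"ty":8,"tz":0,"wx":0,"wy":0,"wz":0},{"grip":0,"tx":0,"ty":6,"tz":0,"wx":0,"wy":0,"wz":0},{"grip":0,"tx":0,"ty":3,"tz":0,"wx":0,"wy":0,"wz":0},{"grip":0,"tx":0,"ty":0,"tz":0,"wx":0,"wy":0,"wz":0}]'; python3 - <<'E'
from h import *
goto((527,140,167.4),np.pi/2+.164)
E
```

```text
rim [570.8 130.3 123. ]
expected centre 551.2 137.5 [397.6 178.9]
time_s: 9.45
eef_pos: [526.8, 140.2, 179.4]
ee_rot: [0.705, -0.705, -0.057, 0.059]
force: [-0.6, -0.4, -2.4]
grip_width: 0.059
t 9.45 pos [526.8 140.2 179.4] F [-0.6 -0.4 -2.4] g 0.059 j [ 0.05  0.4   1.51 -0.    1.23 -1.69]
R cols x,y,z: [[0.987, 0.163, -0.002], [-0.002, -0.0, -1.0], [-0.163, 0.987, 0.0]]
shift [ 0.1 12.  -0.3]
wy options 0.0001431320151465063 -3.1414495215746467
```

My rim reading is off by about 7 px (lower in the picture), so I'll take a closer look before touching down.

```bash
python3 - <<'E'
from h import *
from rig import eyes
c=eyes.capture("scene");np.savez("scene7.npz",**c)
im=c["pixels"][60:290,320:480,::-1].copy();im=cv2.resize(im,None,fx=2.6,fy=2.6,interpolation=2)
def dr(X,col):
    p=proj(c,X); cv2.circle(im,tuple(int(v) for v in ((p-[320,60])*2.6)),3,col,-1)
C=np.array([526.8,140.2,179.4-161.4])+28.6*np.array([.987,.163,0])
for a in np.arange(0,6.28,.4):
    u=np.array([np.cos(a),np.sin(a),0]); dr(C+56*u+[0,0,75],(0,0,255)); dr(C+46*u,(255,0,0))
for x in(-45,0,45): dr(C+[.987*x,.163*x,180],(0,255,255))
cv2.imwrite("pics/z7.png",im)
E
```

```text
(no output)
```

View pics/z7.png

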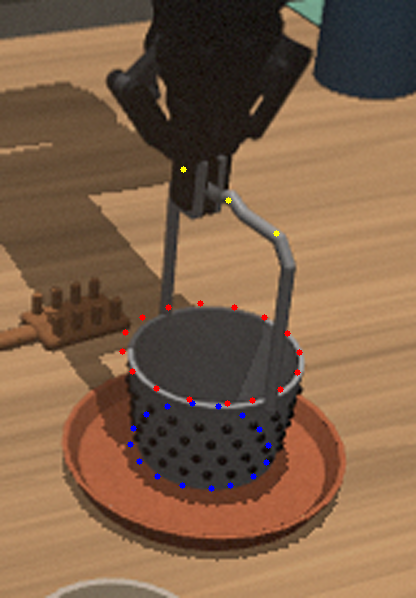

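The basket sags slightly, about 3°, and sits a few mm to +y. That's harmless, so I'll lower slowly and watch the force.

```bash
python3 -m handwheel '[{"grip":0,"tx":0,"ty":2,"tz":-3,"wx":0,"wy":0,"wz":0},{"grip":0,"tx":0,"ty":2,"tz":0,"wx":0,"wy":0,"wz":0},{"grip":0,"tx":0,"ty":2,"tz":0,"wx":0,"wy":0,"wz":0},{"grip":0,"tx":0,"ty":1,"tz":0,"wx":0,"wy":0,"wz":0},{"grip":0,"tx":0,"ty":0,"tz":0,"wx":0,"wy":0,"wz":0}]'; python3 -m handwheel '[{"grip":0,"tx":0,"ty":1,"tz":0,"wx":0,"wy":0,"wz":0},{"grip":0,"tx":0,"ty":1,"tz":0,"wx":0,"wy":0,"wz":0},{"grip":0,"tx":0,"ty":0,"tz":0,"wx":0,"wy":0,"wz":0}]'
```

```text
time_s: 9.92
eef_pos: [527.6, 137.3, 173.1]
ee_rot: [0.705, -0.705, -0.058, 0.058]
force: [0.1, -0.4, -1.9]
grip_width: 0.06
time_s: 10.17
eef_pos: [527.7, 137.4, 171.1]
ee_rot: [0.705, -0.705, -0.058, 0.058]
force: [0.5, 0.5, -2.6]
grip_width: 0.06
```

```bash
for i in 1; do python3 -m handwheel '[{"grip":0,"tx":0,"ty":1,"tz":0,"wx":0,"wy":0,"wz":0},{"grip":0,"tx":0,"ty":1,"tz":0,"wx":0,"wy":0,"wz":0},{"grip":0,"tx":0,"ty":0,"tz":0,"wx":0,"wy":0,"wz":0}]'; done; python3 -m handwheel '[{"grip":0,"tx":0,"ty":1,"tz":0,"wx":0,"wy":0,"wz":0},{"grip":0,"tx":0,"ty":1,"tz":0,"wx":0,"wy":0,"wz":0},{"grip":0,"tx":0,"ty":0,"tz":0,"wx":0,"wy":0,"wz":0}]'
```

```text
time_s: 10.42
eef_pos: [527.8, 137.4, 169.3]
ee_rot: [0.705, -0.705, -0.058, 0.058]
force: [-0.3, 0.1, -2.3]
grip_width: 0.056
time_s: 10.67
eef_pos: [528.3, 137.8, 169.2]
ee_rot: [0.705, -0.705, -0.059, 0.057]
force: [-4.3, 1.5, 11.5]
grip_width: 0.061
```

It touched the floor at TCP z≈169 (+11 N). I'll ease back 1 mm, soften the grip and open gently.

```bash
python3 -m handwheel '[{"grip":0,"tx":0,"ty":-1,"tz":0,"wx":0,"wy":0,"wz":0},{"grip":0,"tx":0,"ty":0,"tz":0,"wx":0,"wy":0,"wz":0},{"grip":0,"tx":0,"ty":0,"tz":0,"wx":0,"wy":0,"wz":0},{"grip":8,"tx":0,"ty":0,"tz":0,"wx":0,"wy":0,"wz":0},{"grip":10,"tx":0,"ty":0,"tz":0,"wx":0,"wy":0,"wz":0},{"grip":12,"tx":0,"ty":0,"tz":0,"wx":0,"wy":0,"wz":0},{"grip":16,"tx":0,"ty":0,"tz":0,"wx":0,"wy":0,"wz":0},{"grip":24,"tx":0,"ty":0,"tz":0,"wx":0,"wy":0,"wz":0},{"grip":34,"tx":0,"ty":0,"tz":0,"wx":0,"wy":0,"wz":0},{"grip":40,"tx":0,"ty":0,"tz":0,"wx":0,"wy":0,"wz":0}]' 20; python3 - <<'E'
from h import *
from rig import eyes
goto((527,140,250),np.pi/2+.164)
for n in("scene","wrist"):
    c=eyes.capture(n); cv2.imwrite(f"pics/{n}8.png",c["pixels"][:,:,::-1]); np.savez(f"{n}8.npz",**c)
E
```

```text
time_s: 11.5
eef_pos: [527.8, 137.3, 168.2]
ee_rot: [-0.705, 0.705, 0.058, -0.058]
force: [-0.7, -0.1, -0.5]
grip_width: 0.468
t 11.5 pos [527.8 137.3 168.2] F [-0.7 -0.1 -0.5] g 0.468 j [ 0.04  0.41  1.53 -0.    1.2  -1.7 ]
R cols x,y,z: [[0.987, 0.163, -0.0], [-0.0, -0.0, -1.0], [-0.163, 0.987, -0.0]]
shift [ -0.3 -81.8   2.8]
wy options 0.00013679865097508188 -3.141455854938818
```

View pics/scene8.png

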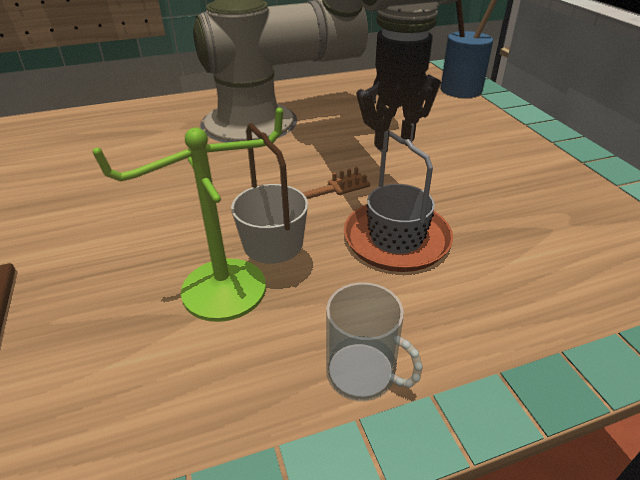

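View pics/wrist8.png

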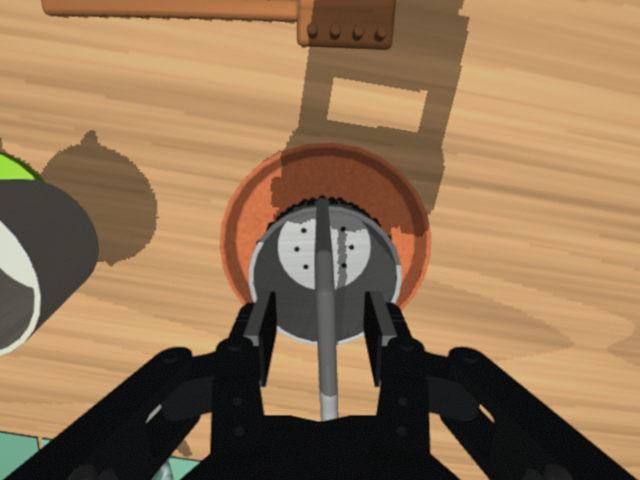

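The basket stands in the dish and the fingers are open on both sides of the bar. I'll go straight up.

```bash
python3 -m handwheel '[{"grip":60,"tx":0,"ty":-10,"tz":1,"wx":0,"wy":0,"wz":0},{"grip":60,"tx":0,"ty":-20,"tz":0,"wx":0,"wy":0,"wz":0},{"grip":60,"tx":0,"ty":-25,"tz":0,"wx":0,"wy":0,"wz":0},{"grip":60,"tx":0,"ty":-25,"tz":0,"wx":0,"wy":0,"wz":0},{"grip":60,"tx":0,"ty":-25,"tz":0,"wx":0,"wy":0,"wz":0},{"grip":60,"tx":-30,"ty":-25,"tz":0,"wx":0,"wy":0,"wz":0},{"grip":60,"tx":-35,"ty":0,"tz":0,"wx":0,"wy":0,"wz":0},{"grip":60,"tx":-35,"ty":0,"tz":0,"wx":0,"wy":0,"wz":0},{"grip":60,"tx":-30,"ty":0,"tz":0,"wx":0,"wy":0,"wz":0},{"grip":60,"tx":0,"ty":0,"tz":0,"wx":0,"wy":0,"wz":0}]'; python3 - <<'E'
from h import *
from rig import eyes
goto((527,140,250))
for n in("scene","top"):
    c=eyes.capture(n); np.savez(f"{n}9.npz",**c)
    im=c["pixels"][:,:,::-1].copy()
    for a in np.arange(0,6.28,.4):
        u=np.array([np.cos(a),np.sin(a),0]); C=np.array([556.5,143.,6])
        for X,col in((C+56*u+[0,0,75],(0,0,255)),(C+46*u,(255,0,0))):
            p=proj(c,X); im[int(round(p[1])),int(round(p[0]))]=col
    x0,y0=(320,100) if n=="scene" else (150,140)
    cv2.imwrite(f"pics/{n}9.png",cv2.resize(im[y0:y0+180,x0:x0+200],None,fx=3,fy=3,interpolation=0))
    cv2.imwrite(f"pics/{n}9f.png",c["pixels"][:,:,::-1])
E
```

```text
time_s: 12.43
eef_pos: [395.6, 117.0, 299.6]
ee_rot: [-0.705, 0.705, 0.059, -0.058]
force: [0.2, -0.8, -0.1]
grip_width: 0.699
t 12.43 pos [395.6 117.  299.6] F [ 0.2 -0.8 -0.1] g 0.699 j [ 0.    0.01  1.68 -0.    1.45 -1.73]
R cols x,y,z: [[0.986, 0.164, 0.001], [0.001, -0.0, -1.0], [-0.164, 0.986, -0.0]]
shift [133.3  49.7   1.1]
```

View pics/scene9.png

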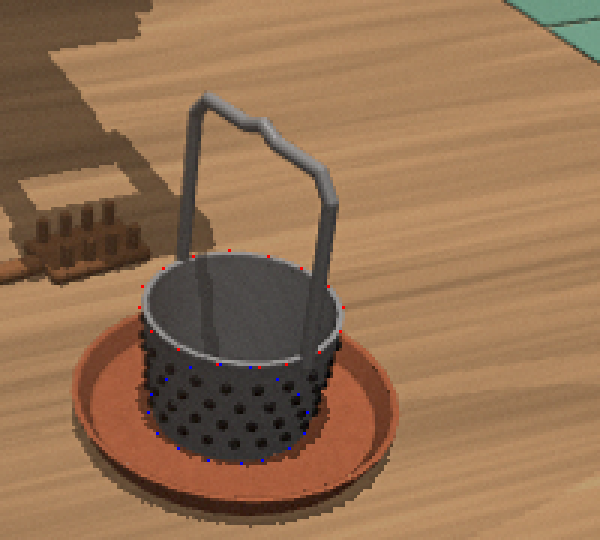

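View pics/top9f.png

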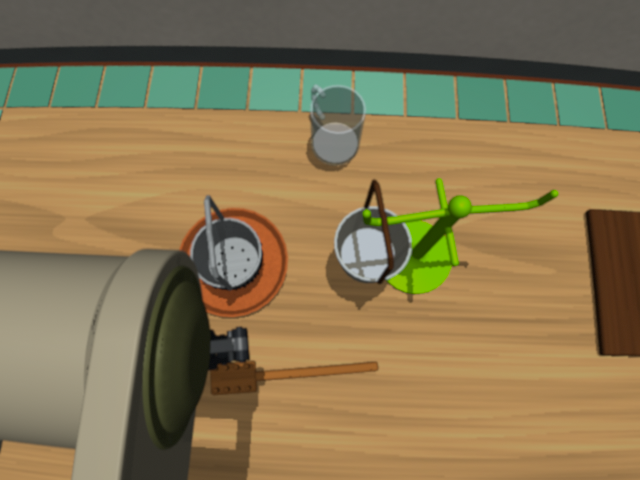

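View pics/scene9f.png

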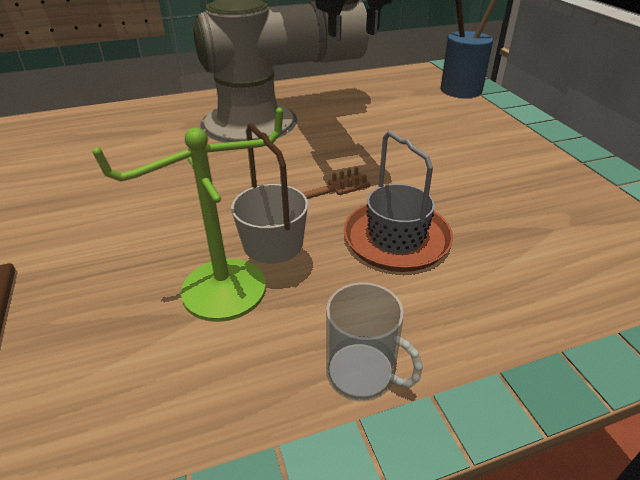

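The drawn rim and base circles for an upright basket at (556.5, 143, 6) lie on the picture to within about 1 px. The pail hasn't moved and the arm is clear, so I'm handing in.

```bash
python3 -c "
from rig import ctrl
print(ctrl.finish_job())"
```

```text
the job is handed in; nothing more can be done
None
```

The strainer basket is off its hook and standing in the terracotta dish, and I handed the job in at about 12.5 s. No verdict is reported.

**What I did:** I gripped the bail 30 mm from its centre on the side nearest the robot and lifted it about 62 mm. Then I drew it outward about 92 mm and carried it round the near side of the tree. I set it down while watching the wrist force, let go with the basket on the dish floor, and backed off.

**Last checks:**
- **Basket:** it stands upright at about (556, 143) mm, about 3 mm from the dish centre, which I measured at (555, 146) mm. The final scene picture matches an upright basket there to within a pixel or so.
- **Pail:** it still hangs on its hook and looks unmoved in both the scene and top views.
- **Robot:** it touches nothing. The wrist force reads about zero, and the arm is about 130 mm back from the release point.

**What disagreed:**
- **Sag while carried:** just before touchdown the basket sagged about 3° in the grip and sat a few mm off prediction. It levelled when released.
- **Touchdown force:** it met the floor about 2 mm earlier than calculated, with about 11.5 N on the wrist for a moment, and I eased back 1 mm before letting go.
- **Contact with the tree:** I had no direct measure of this force. Wrist readings after the lift and the draw showed only the basket's weight.

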